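# Pack the crystal under the sample case's lift-up tray

### The job

Take the sample case's upper tray by its wooden handle and swing it up and over to its open rest, stand the pointed six-sided quartz crystal upright on the floor of the empty compartment underneath, then swing the tray back until it is fully home over the compartment, and let go.

Things in the scene. Friction and masses are not known exactly. Their poses are not given: they have to be found in the camera images.
- tray_lift (a joint): Swing q of the dark case's light-grey upper tray (260x150x28 mm, with small stones) on 100 mm steel arms: 0 rad closed, 1.9 fully open beside the case on its +y side. The tray stays level; from closed, every point shifts 0.1*(sin(q-0.96)+0.819) m along case +y and 0.1*(cos(q-0.96)-0.574) m up. Damped, 4 to 10 N at the handle; let go, it sinks slowly to the nearer end and stays there, on rubber stops.
- tray_handle (a point): Centre of the wooden grip bar over the tray's middle: 80 mm long along the case's x, 12 mm thick along y, 16 mm high; both long sides free. 54 mm above the tray's underside, 26 mm above its rim, 121 mm above the table when closed. Site axes = case axes: x along the bar, y the way the tray swings open, z up.
- cell (a point): Centre of the floor (5 mm above the table) of the empty compartment, the half of the case nearer the robot: 130 mm (case x) by 140 mm (y), open on top when the tray is away; the other half is full of stones. The case is fixed, 260x150 mm, walls 5 mm thick, 64 mm high; its middle is 57 mm along +x. The closed tray's underside is 62 mm above this floor. Axes = case axes, y the way the tray opens.
- crystal_mid (a point): Middle, 27 mm above the foot, of the loose pointed quartz crystal: upright six-sided prism 36 mm across flats, 38 mm tall, plus pointed tip, 54 mm in all; z up, two opposite flats face its own +x and -x. 0.08 to 0.17 kg. It stands on the table on the robot's right among three pieces of the same pale quartz: a round flat-topped column, a low pyramid and a ball on a wooden foot.
Things that resemble listed ones, but are neither listed nor needed, are in the scene too. What is shaped like the part that bears crystal_mid but pink is not meant.

How it is judged:
By the outcome, as a careful person would: the job done as asked, in the order asked, and still so for the second after the job is handed in, with the robot touching nothing.
It also fails if it takes over 69 s, if anything falls off the work surface, if the arm or the gripper's body presses on something with over 40 N, if the wrist force passes 120 N, or if a joint passes its speed limit or range.

### The arm

A 6-joint arm with a two-finger parallel gripper is mounted at the origin on the work surface. World frame = base frame: x ahead of the robot, y to its left, z up, the work surface at z = 0. Lengths are in m, angles in rad, forces in N, time in s.
With the tool pointing down it reaches from about 0.375 to 0.975 m from the base axis. Payload 3.8 kg.
Tool frame: the origin (TCP) lies midway between the tips of the shut fingers; the grasp point (between the pads) lies 19 mm behind it; z points along the fingers, y is the direction in which the jaws open and shut (so a half turn about z gives the same grasp; the last joint's range is limited). The gripper opens to 85 mm and grips with 20 to 120 N. Pads are 22 mm wide; open, the fingers measure 114 mm over their backs; the gripper's body (76 mm by 85 mm) begins 54 mm behind the grasp point. The pads swing forward as they close: fully open they stand 13 mm farther back than shut.
Start: joints at [-1.333, 0.264, 1.604, -0, 1.274, -0.037], TCP at [0.183, -0.65, 0.231] pointing down, gripper open.
Joint ranges: [-2.63, 2.63], [-0.94, 2.18], [0.31, 2.57], [-1.31, 4.45], [0, 2.66], [-2.55, 2.55]. Speed limits (rad/s): [2.57, 2.57, 3.14, 3.14, 3.14, 3.14].

### API

Orientations are given as a rotation vector (axis times angle).
In Python, from workcell import bot gives the robot as it stands.
- The arm moves only by the shell command python3 -m inch 'ROWS' [FORCE]. ROWS is JSON, a list of rows, each an object of numbers: "dx", "dy", "dz": the shift along the tool's x, y, z in m; "ax", "ay", "az": the turn, a rotation vector about the tool's x, y, z in degrees; "fingers": the opening, from -1 (shut) to 1 (fully open). A call has 1 to 20 rows; each row is the pose to reach, as a shift and turn from the pose measured when the call began, along the tool's axes at that moment; what a row does not reach only later rows make up. A row lasts 1/8 s, in which the tool goes at most 62.5 mm and 10.7 degrees, less where a joint would pass 70% of its speed; a pose out of reach is approached as far as the arm can. A call with a gripper value outside its range is refused whole. The fingers move at their own pace and stop on an object; FORCE is the grip in N (left out, the last holds). Time passes only in rows, so rows that repeat a pose let the fingers close. It gives the time, the measured TCP pose, the force and the opening at its end, in the units of the state.
- bot.read_state(): the state, without advancing time (a new reading comes with each control period).
- bot.read_camera(name): name is "side" or "top" or "wrist"; returns (picture, depth): 480x640x3 uint8, blue, green, red; 480x640 float32, m along the optical axis (not along the pixel's ray), 0 where there is no reading.
- bot.get_calibration(name): a dict with "intrinsics" (3x3 intrinsics, pixels), "view" (4x4, takes a point from world to camera coordinates). Camera axes: x right, y down, z forward; pixel columns grow to the right and rows downward; lengths in m; the calibration is good to about 2 mm. A picture is of the moment at which its call begins: read the wrist's pose just before it. get_calibration takes no time and is no camera call; for the wrist camera it gives the pose at the moment of the call.
- bot.finish_job(): hands the job in, once; it reports no verdict.
Trained networks look in the newest picture that a camera, given by its name, has taken for a name from the list of things; names that differ only in an ending like _2 or _b are one class to them, and where a whole thing is asked for, a point or a joint stands for the part that bears it (a point fixed in the world has none). Each returns a list of dicts, best first, with "p" (0 to 1); they miss things now and then, are a little off and sometimes report something else, mostly with a low value. They report only what shows in the picture. A call takes as long as a camera call. They do not tell look-alikes from the thing itself.
- bot.masks_of(camera, thing): "region" (480x640 bool, what is visible of it) and "box" ([left, top, right, bottom] in pixels, round what is visible of it).
The state is a dict: "time": time; "q": joint angles; "joint_vel": joint speeds; "joint_torque": joint torques, N m; "tool_pos": TCP position; "tcp_rot": TCP orientation; "wrist_force": force on the tool from outside, world axes, zero at the start; "torque": the same for the moment, N m; "width": opening from 0.0 (shut) to 1.0 (fully open).
Only numpy, scipy, OpenCV 4.12 (cv2) and the standard library are available. Lean on these libraries where they do the work, as an engineer would, in place of code of your own. Each camera call takes 0.05 s, during which the arm holds its last target. There are 200 camera calls.

## Working session

There is one attempt and no reset: what is moved stays moved. The work goes in short steps, Python scripts to look and compute and a shell command to move; the robot and the scene stay as the last step left them, time stands still between calls to the robot, and variables do not carry over. Pictures are saved under pics/ and viewed, about 8 in all and at most 12, crops included, and the job is handed in when it is done.

```bash
mkdir -p pics; ls; cat > h.py <<'E'
import numpy as np,cv2
from workcell import bot
from scipy.spatial.transform import Rotation as R
def cloud(d,c):
    K=np.array(c["intrinsics"]);V=np.linalg.inv(np.array(c["view"]))
    v,u=np.mgrid[:480,:640]
    P=np.stack([(u-K[0,2])/K[0,0]*d,(v-K[1,2])/K[1,1]*d,d],-1)
    W=P@V[:3,:3].T+V[:3,3]; W[d<=0]=np.nan
    return W
def look(n):
    c=bot.get_calibration(n);im,d=bot.read_camera(n);return im,d,cloud(d,c)
E
python3 - <<'E'
from h import *
s=bot.read_state();print(s)
for n in("top","side"):
    im,d,W=look(n);cv2.imwrite(f"pics/{n}0.png",im);np.save(n+"0.npy",W)
    for t in("tray_lift","tray_handle","cell","crystal_mid"):
        for m in bot.masks_of(n,t)[:5]:
            P=W[m["region"]];print(n,t,round(m["p"],2),np.round(m["box"]),np.round(np.nanmedian(P,0),3),np.round(np.nanpercentile(P[:,2],98),3))
E
```

```text
pics
{'time': 0.0, 'q': array([-1.33290778e+00,  2.64729280e-01,  1.60537535e+00,  1.94407031e-05,
        1.27370684e+00, -3.68932786e-02]), 'joint_vel': array([-0.00129149, -0.00069085,  0.00018524, -0.00120841, -0.00061721,
       -0.0004141 ]), 'joint_torque': array([-9.65681793e-04, -5.15116131e+01, -3.67318153e+01, -1.57248010e-04,
        1.29587838e-02, -9.13661381e-06]), 'tool_pos': array([ 0.18298835, -0.64896144,  0.22997739]), 'tcp_rot': array([-3.10980105e+00, -4.29958160e-01,  3.20407638e-04]), 'wrist_force': array([-0.46045136,  0.06554982,  0.10520147]), 'torque': array([-0.01802767,  0.00728922, -0.04238219]), 'width': 0.9982002040082842}
top tray_lift 0.94 [212. 161. 302. 322.] [0.588 0.04  0.072] 0.127
top tray_handle 0.74 [215. 169. 304. 317.] [0.588 0.04  0.072] 0.127
top tray_handle 0.35 [213. 162. 304. 321.] [0.587 0.04  0.072] 0.127
top cell 0.59 [218. 164. 309. 320.] [0.587 0.038 0.072] 0.127
top crystal_mid 0.9 [367. 181. 392. 204.] [ 0.678 -0.176  0.042] 0.053
top crystal_mid 0.9 [415. 193. 433. 216.] [ 0.657 -0.261  0.042] 0.054
top crystal_mid 0.82 [339. 220. 360. 246.] [ 0.609 -0.122  0.042] 0.052
top crystal_mid 0.64 [380. 232. 406. 257.] [ 0.59  -0.195  0.042] 0.053
top crystal_mid 0.24 [213. 163. 303. 319.] [0.588 0.04  0.072] 0.127
side tray_lift 0.65 [241. 167. 401. 250.] [0.59  0.036 0.078] 0.129
side tray_handle 0.75 [248. 168. 401. 246.] [0.589 0.036 0.078] 0.129
side cell 0.57 [245. 171. 403. 268.] [0.589 0.012 0.073] 0.126
side crystal_mid 0.98 [320. 322. 346. 354.] [ 0.592 -0.206  0.041] 0.053
side crystal_mid 0.72 [365. 360. 395. 391.] [ 0.658 -0.271  0.041] 0.052
side crystal_mid 0.62 [373. 308. 402. 343.] [ 0.681 -0.187  0.04 ] 0.052
side crystal_mid 0.58 [325. 286. 351. 316.] [ 0.61  -0.133  0.039] 0.052
```

```bash
python3 - <<'E'
from h import *
a=cv2.imread("pics/top0.png");b=cv2.imread("pics/side0.png")
A=cv2.resize(a[140:340,200:460],None,fx=3,fy=3,interpolation=cv2.INTER_CUBIC)
B=cv2.resize(b[150:410,230:490],None,fx=2.3,fy=2.3,interpolation=cv2.INTER_CUBIC)
cv2.imwrite("pics/a.png",A);cv2.imwrite("pics/b.png",B)
W=np.load("top0.npy")
z=W[...,2];x=W[...,0];y=W[...,1]
def box(m,n):
    P=np.ascontiguousarray(W[m][:,:2]*1000,dtype=np.float32);r=cv2.minAreaRect(P);print(n,len(P),r,np.round(np.median(W[m],0),4))
reg=(x>.35)&(x<.8)&(y>-.15)&(y<.25)
box(reg&(z>.113)&(z<.14),"bar")
box(reg&(z>.06)&(z<.11)&(abs(y-.04)<.14),"tray")
E
```

```text
bar 360 ((588.9457397460938, 39.328033447265625), (78.56547546386719, 11.331766128540039), 0.18837641179561615) [0.5868 0.0393 0.1282]
tray 12713 ((589.9398193359375, 38.23243713378906), (273.5858459472656, 154.27264404296875), 0.5638983249664307) [0.5884 0.0388 0.0722]
```

View pics/a.png

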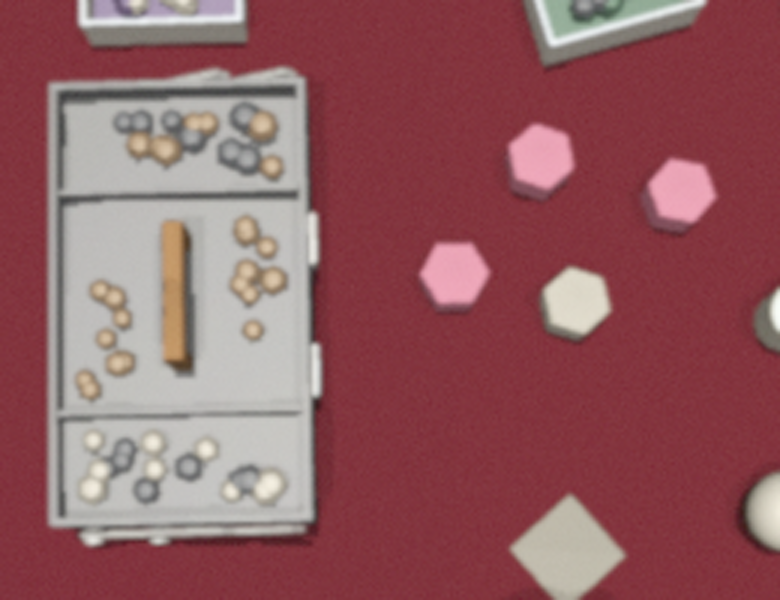

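View pics/b.png

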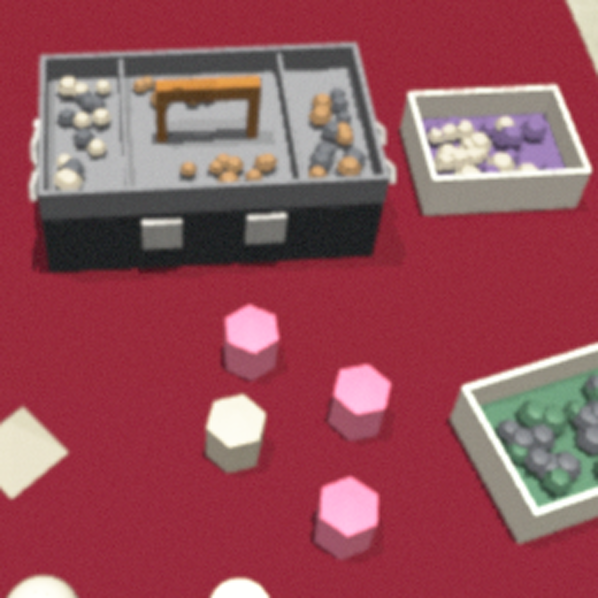

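The pale crystal meant is the cream hexagon at about top px (393,244) and side px (333,338). It is pointed and six-sided. The three pink hexagons are decoys. The cream square is the pyramid, and the round pieces lie at the right edge. The handle bar is at about top px (258,237). The case axes lie along the world axes, with +y to the left, away from the clasps.

```bash
cat >> h.py <<'E'
def go(p,yaw):
    """shift/turn from the present pose to TCP p, tool down, tool y at world yaw (deg, mod 180)"""
    s=bot.read_state();Rc=R.from_rotvec(s["tcp_rot"])
    best=None
    for k in(0,180):
        a=np.radians(yaw+k);yv=np.array([np.cos(a),np.sin(a),0]);zv=np.array([0,0,-1.]);xv=np.cross(yv,zv)
        t=(Rc.inv()*R.from_matrix(np.stack([xv,yv,zv],1))).as_rotvec(degrees=True)
        if best is None or np.linalg.norm(t)<np.linalg.norm(best):best=t
    print("d",np.round(Rc.inv().apply(np.array(p)-s["tool_pos"]),4),"a",np.round(best,1),"q",np.round(s["q"],2),"t",s["time"])
    print("tool axes(cols)",np.round(Rc.as_matrix(),3).tolist())
E
python3 - <<'E'
from h import *
go([.589,.039,.17],90)
for n,lo in(("top",(380,232,406,257)),("side",(320,322,346,354))):
    im=cv2.imread(f"pics/{n}0.png");W=np.load(n+"0.npy")
    l,t,r,b=lo;m=np.zeros((480,640),bool);m[t-4:b+4,l-4:r+4]=1
    m&=(W[...,2]>.033)&(W[...,2]<.06)
    P=W[m];print(n,len(P),np.round(P.mean(0),4),P.min(0).round(4),P.max(0).round(4))
    xy=P[:,:2]
    best=[]
    for a in range(0,60,3):
        w=[]
        for k in(0,60,120):
            u=np.radians(a+k);pr=xy@[np.cos(u),np.sin(u)];w.append(np.percentile(pr,99)-np.percentile(pr,1))
        best.append((a,round(sum(w)/3*1000,1)))
    print(sorted(best,key=lambda t:t[1])[:4])
    c=cv2.minEnclosingCircle(np.float32(xy*1000));print(c)
E
```

```text
d [ 0.5775 -0.5527  0.0613] a [-0.  -0.  15.7] q [-1.33  0.26  1.6   0.    1.27 -0.04] t 0.5
tool axes(cols) [[0.962, 0.271, 0.0], [0.271, -0.962, 0.0], [0.0, -0.0, -1.0]]
top 337 [ 0.5921 -0.197   0.0432] [ 0.5739 -0.2173  0.0334] [ 0.6134 -0.1784  0.0566]
[(36, np.float64(35.0)), (42, np.float64(35.0)), (45, np.float64(35.0)), (33, np.float64(35.1))]
((593.39306640625, -197.7826385498047), 20.422382354736328)
side 439 [ 0.5932 -0.2007  0.0436] [ 0.574  -0.2161  0.0331] [ 0.6128 -0.1769  0.0549]
[(39, np.float64(35.2)), (42, np.float64(35.2)), (36, np.float64(35.4)), (45, np.float64(35.4))]
((593.7220458984375, -196.92808532714844), 20.26979637145996)
```

```bash
python3 -m inch '[{"dx":0.04,"dy":-0.038,"dz":0,"fingers":0.2},{"dx":0.08,"dy":-0.076,"dz":0,"az":4,"fingers":0.2},{"dx":0.12,"dy":-0.115,"az":8,"fingers":0.2},{"dx":0.16,"dy":-0.153,"az":12,"fingers":0.2},{"dx":0.2,"dy":-0.191,"az":15.7,"fingers":0.2},{"dx":0.24,"dy":-0.23,"az":15.7,"fingers":0.2},{"dx":0.28,"dy":-0.268,"az":15.7,"fingers":0.2},{"dx":0.32,"dy":-0.306,"az":15.7,"fingers":0.2},{"dx":0.36,"dy":-0.344,"az":15.7,"fingers":0.2},{"dx":0.4,"dy":-0.383,"az":15.7,"fingers":0.2},{"dx":0.44,"dy":-0.421,"az":15.7,"fingers":0.2},{"dx":0.48,"dy":-0.459,"az":15.7,"fingers":0.2},{"dx":0.52,"dy":-0.497,"dz":0.02,"az":15.7,"fingers":0.2},{"dx":0.55,"dy":-0.526,"dz":0.04,"az":15.7,"fingers":0.2},{"dx":0.57,"dy":-0.545,"dz":0.06,"az":15.7,"fingers":0.2},{"dx":0.5775,"dy":-0.5527,"dz":0.0613,"az":15.7,"fingers":0.2},{"dx":0.5775,"dy":-0.5527,"dz":0.0613,"az":15.7,"fingers":0.2}]'
python3 - <<'E'
from h import *
go([.589,.039,.102],90)
im,d,W=look("wrist")
z=W[...,2];m=(z>.113)&(z<.14)
P=W[m];print(len(P),cv2.minAreaRect(np.float32(P[:,:2]*1000)),np.median(P,0))
cv2.imwrite("pics/w1.png",im)
E
```

```text
d [ 0.5775 -0.5527  0.1293] a [-0.  -0.  15.7] q [-1.33  0.26  1.6   0.    1.27 -0.04] t 0.5
tool axes(cols) [[0.962, 0.271, 0.0], [0.271, -0.962, 0.0], [0.0, -0.0, -1.0]]
0 ((0.0, 0.0), (0.0, 0.0), 0.0) [nan nan nan]invalid input at $[0]: expected keys dx, dy, dz, ax, ay, az, fingers
  return _methods._mean(a, axis=axis, dtype=dtype,
  ret = um.true_divide(
```

View pics/w1.png

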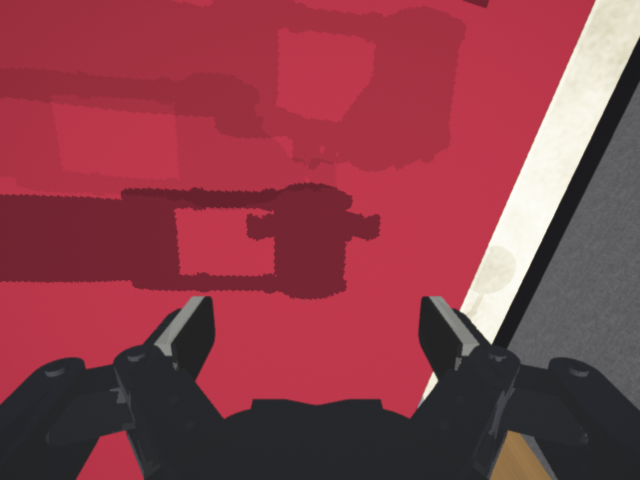

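The call was refused because every row needs all seven keys, so the arm hasn't moved. The wrist picture shows only the table and the open fingers.

```bash
python3 -m inch '[{"dx":0.04,"dy":-0.038,"dz":0,"ax":0,"ay":0,"az":0,"fingers":0.2},{"dx":0.08,"dy":-0.076,"dz":0,"ax":0,"ay":0,"az":4,"fingers":0.2},{"dx":0.12,"dy":-0.115,"dz":0,"ax":0,"ay":0,"az":8,"fingers":0.2},{"dx":0.16,"dy":-0.153,"dz":0,"ax":0,"ay":0,"az":12,"fingers":0.2},{"dx":0.2,"dy":-0.191,"dz":0,"ax":0,"ay":0,"az":15.7,"fingers":0.2},{"dx":0.24,"dy":-0.23,"dz":0,"ax":0,"ay":0,"az":15.7,"fingers":0.2},{"dx":0.28,"dy":-0.268,"dz":0,"ax":0,"ay":0,"az":15.7,"fingers":0.2},{"dx":0.32,"dy":-0.306,"dz":0,"ax":0,"ay":0,"az":15.7,"fingers":0.2},{"dx":0.36,"dy":-0.344,"dz":0,"ax":0,"ay":0,"az":15.7,"fingers":0.2},{"dx":0.4,"dy":-0.383,"dz":0,"ax":0,"ay":0,"az":15.7,"fingers":0.2},{"dx":0.44,"dy":-0.421,"dz":0,"ax":0,"ay":0,"az":15.7,"fingers":0.2},{"dx":0.48,"dy":-0.459,"dz":0,"ax":0,"ay":0,"az":15.7,"fingers":0.2},{"dx":0.52,"dy":-0.497,"dz":0.02,"ax":0,"ay":0,"az":15.7,"fingers":0.2},{"dx":0.55,"dy":-0.526,"dz":0.04,"ax":0,"ay":0,"az":15.7,"fingers":0.2},{"dx":0.57,"dy":-0.545,"dz":0.06,"ax":0,"ay":0,"az":15.7,"fingers":0.2},{"dx":0.5775,"dy":-0.5527,"dz":0.0613,"ax":0,"ay":0,"az":15.7,"fingers":0.2},{"dx":0.5775,"dy":-0.5527,"dz":0.0613,"ax":0,"ay":0,"az":15.7,"fingers":0.2}]'
python3 - <<'E'
from h import *
go([.589,.039,.102],90)
im,d,W=look("wrist")
z=W[...,2];m=(z>.122)&(z<.135)
P=W[m];print(len(P),P.min(0),P.max(0),cv2.minAreaRect(np.float32(P[:,:2]*1000)),np.median(P,0))
cv2.imwrite("pics/w2.png",im)
E
```

```text
time: 2.68
tool_pos: [0.5893, 0.0391, 0.1705]
tcp_rot: [3.141, 0.003, 0.0]
wrist_force: [0.8, 0.9, -1.3]
width: 0.598
d [-0.0003  0.      0.0685] a [ 0.  -0.   0.1] q [ 0.02  0.15  1.85 -0.    1.14  1.59] t 2.675
tool axes(cols) [[1.0, 0.002, 0.0], [0.002, -1.0, -0.0], [0.0, 0.0, -1.0]]
2815 [0.54837688 0.03427578 0.12253154] [0.62925031 0.04652651 0.13173776] ((588.8449096679688, 40.48377990722656), (80.85943603515625, 11.916525840759277), 0.3981896638870239) [0.59351888 0.04027975 0.12901753]
```

View pics/w2.png

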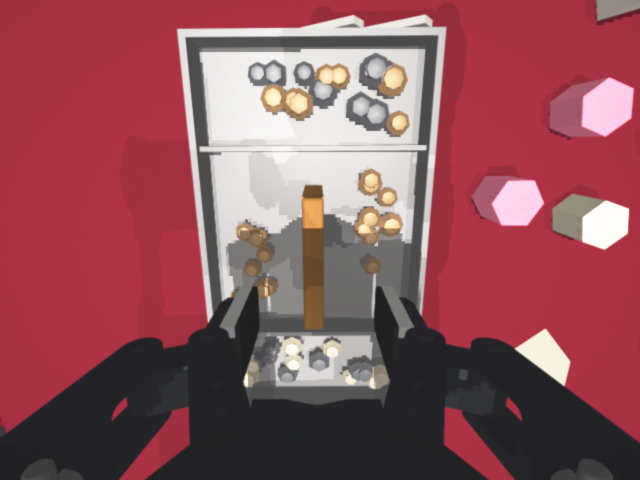

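The bar (px 313,257) lies centred between the jaws, at y ≈ 0.040. I'll lower and grip it.

```bash
python3 -m inch '[{"dx":0,"dy":-0.001,"dz":0.025,"ax":0,"ay":0,"az":0.1,"fingers":0.2},{"dx":0,"dy":-0.001,"dz":0.05,"ax":0,"ay":0,"az":0.1,"fingers":0.2},{"dx":0,"dy":-0.001,"dz":0.068,"ax":0,"ay":0,"az":0.1,"fingers":0.2},{"dx":0,"dy":-0.001,"dz":0.068,"ax":0,"ay":0,"az":0.1,"fingers":0.2},{"dx":0,"dy":-0.001,"dz":0.068,"ax":0,"ay":0,"az":0.1,"fingers":-1},{"dx":0,"dy":-0.001,"dz":0.068,"ax":0,"ay":0,"az":0.1,"fingers":-1},{"dx":0,"dy":-0.001,"dz":0.068,"ax":0,"ay":0,"az":0.1,"fingers":-1},{"dx":0,"dy":-0.001,"dz":0.068,"ax":0,"ay":0,"az":0.1,"fingers":-1},{"dx":0,"dy":-0.001,"dz":0.068,"ax":0,"ay":0,"az":0.1,"fingers":-1},{"dx":0,"dy":-0.001,"dz":0.068,"ax":0,"ay":0,"az":0.1,"fingers":-1}]' 70
python3 - <<'E'
import numpy as np
for q in np.linspace(0,1.9,20)[1:]: print(round(q,2),"dy",-round(.1*(np.sin(q-.96)+.819),4),"dz",-round(.1*(np.cos(q-.96)-.574),4))
E
```

```text
time: 3.98
tool_pos: [0.5904, 0.0411, 0.1045]
tcp_rot: [-3.14, 0.0, -0.005]
wrist_force: [-0.3, 4.9, 2.5]
width: 0.124
0.1 dy -0.0061 dz -0.0078
0.2 dy -0.013 dz -0.0151
0.3 dy -0.0206 dz -0.0216
0.4 dy -0.0288 dz -0.0273
0.5 dy -0.0375 dz -0.0322
0.6 dy -0.0467 dz -0.0362
0.7 dy -0.0562 dz -0.0392
0.8 dy -0.066 dz -0.0413
0.9 dy -0.0759 dz -0.0424
1.0 dy -0.0859 dz -0.0425
1.1 dy -0.0959 dz -0.0416
1.2 dy -0.1057 dz -0.0397
1.3 dy -0.1152 dz -0.0369
1.4 dy -0.1245 dz -0.0331
1.5 dy -0.1333 dz -0.0284
1.6 dy -0.1416 dz -0.0228
1.7 dy -0.1493 dz -0.0164
1.8 dy -0.1564 dz -0.0093
1.9 dy -0.1627 dz -0.0016
```

```bash
python3 -m inch '[{"dx":0,"dy":-0.006,"dz":-0.008,"ax":0,"ay":0,"az":0,"fingers":-1},{"dx":0,"dy":-0.013,"dz":-0.0151,"ax":0,"ay":0,"az":0,"fingers":-1},{"dx":0,"dy":-0.0206,"dz":-0.0216,"ax":0,"ay":0,"az":0,"fingers":-1},{"dx":0,"dy":-0.0288,"dz":-0.0273,"ax":0,"ay":0,"az":0,"fingers":-1},{"dx":0,"dy":-0.0375,"dz":-0.0322,"ax":0,"ay":0,"az":0,"fingers":-1},{"dx":0,"dy":-0.0467,"dz":-0.0362,"ax":0,"ay":0,"az":0,"fingers":-1},{"dx":0,"dy":-0.0562,"dz":-0.0392,"ax":0,"ay":0,"az":0,"fingers":-1},{"dx":0,"dy":-0.066,"dz":-0.0413,"ax":0,"ay":0,"az":0,"fingers":-1},{"dx":0,"dy":-0.0759,"dz":-0.0424,"ax":0,"ay":0,"az":0,"fingers":-1},{"dx":0,"dy":-0.0859,"dz":-0.0425,"ax":0,"ay":0,"az":0,"fingers":-1}]' 70
```

```text
time: 5.22
tool_pos: [0.5897, 0.1276, 0.1473]
tcp_rot: [-3.14, 0.0, -0.004]
wrist_force: [-1.8, -4.0, -5.1]
width: 0.124
```

```bash
python3 -m inch '[{"dx":0,"dy":-0.010,"dz":0.0009,"ax":0,"ay":0,"az":0,"fingers":-1},{"dx":0,"dy":-0.0198,"dz":0.0028,"ax":0,"ay":0,"az":0,"fingers":-1},{"dx":0,"dy":-0.0293,"dz":0.0056,"ax":0,"ay":0,"az":0,"fingers":-1},{"dx":0,"dy":-0.0386,"dz":0.0094,"ax":0,"ay":0,"az":0,"fingers":-1},{"dx":0,"dy":-0.0474,"dz":0.0141,"ax":0,"ay":0,"az":0,"fingers":-1},{"dx":0,"dy":-0.0557,"dz":0.0197,"ax":0,"ay":0,"az":0,"fingers":-1},{"dx":0,"dy":-0.0634,"dz":0.0261,"ax":0,"ay":0,"az":0,"fingers":-1},{"dx":0,"dy":-0.0705,"dz":0.0332,"ax":0,"ay":0,"az":0,"fingers":-1},{"dx":0,"dy":-0.0763,"dz":0.0405,"ax":0,"ay":0,"az":0,"fingers":-1},{"dx":0,"dy":-0.0765,"dz":0.0410,"ax":0,"ay":0,"az":0,"fingers":-1}]' 70
```

```text
time: 6.48
tool_pos: [0.5891, 0.204, 0.1062]
tcp_rot: [-3.141, -0.001, -0.001]
wrist_force: [-4.8, -6.4, 0.6]
width: 0.122
```

```bash
python3 -m inch '[{"dx":0,"dy":0,"dz":0,"ax":0,"ay":0,"az":0,"fingers":0.2},{"dx":0,"dy":0,"dz":0,"ax":0,"ay":0,"az":0,"fingers":0.2},{"dx":0,"dy":0,"dz":0,"ax":0,"ay":0,"az":0,"fingers":0.2},{"dx":0,"dy":0,"dz":-0.03,"ax":0,"ay":0,"az":0,"fingers":0.2},{"dx":0,"dy":0,"dz":-0.07,"ax":0,"ay":0,"az":0,"fingers":0.2},{"dx":0,"dy":0.04,"dz":-0.095,"ax":0,"ay":0,"az":0,"fingers":0.2},{"dx":0,"dy":0.09,"dz":-0.1,"ax":0,"ay":0,"az":0,"fingers":0.2},{"dx":0,"dy":0.14,"dz":-0.1,"ax":0,"ay":0,"az":0,"fingers":0.2},{"dx":0,"dy":0.19,"dz":-0.1,"ax":0,"ay":0,"az":0,"fingers":0.2},{"dx":0,"dy":0.24,"dz":-0.1,"ax":0,"ay":0,"az":-3,"fingers":0.2},{"dx":0,"dy":0.29,"dz":-0.1,"ax":0,"ay":0,"az":-6,"fingers":0.2},{"dx":0,"dy":0.34,"dz":-0.09,"ax":0,"ay":0,"az":-9,"fingers":0.2},{"dx":0,"dy":0.38,"dz":-0.08,"ax":0,"ay":0,"az":-9,"fingers":0.2},{"dx":0.004,"dy":0.4015,"dz":-0.075,"ax":0,"ay":0,"az":-9,"fingers":0.2},{"dx":0.004,"dy":0.4015,"dz":-0.075,"ax":0,"ay":0,"az":-9,"fingers":0.2}]'
python3 - <<'E'
from h import *
go([.593,-.1975,.01],99)
im,d,W=look("wrist");m=bot.masks_of("wrist","crystal_mid")
for k in m:
    P=W[k["region"]];P=P[P[:,2]>.02]
    print(round(k["p"],2),np.round(k["box"]),np.nanmedian(P,0).round(3),np.float32(cv2.minEnclosingCircle(np.float32(P[:,:2]*1000))[0]))
z=W[...,2];m=(np.hypot(W[...,0]-.593,W[...,1]+.1975)<.032)&(z>.034)&(z<.06)
P=W[m];xy=P[:,:2];print(len(P),P.min(0),P.max(0),cv2.minEnclosingCircle(np.float32(xy*1000)))
h=cv2.convexHull(np.float32(xy*1000));print(cv2.approxPolyDP(h,3,True)[:,0].round())
t=P[P[:,2]>.05];print(len(t),t.mean(0))
cv2.imwrite("pics/w3.png",im)
im2,d2,W2=look("top");np.save("top1.npy",W2);cv2.imwrite("pics/top1.png",im2)
cc=cv2.resize(im2[140:340,130:430],None,fx=1.3,fy=1.3);w=np.hstack([cv2.resize(im,(400,300)),cv2.resize(cc,(400,300))]);cv2.imwrite("pics/c3.png",w)
E
```

```text
time: 8.35
tool_pos: [0.5936, -0.1983, 0.1809]
tcp_rot: [-3.131, -0.244, -0.001]
wrist_force: [0.2, -0.3, 0.6]
width: 0.6
d [-0.0006 -0.0008  0.1709] a [-0.  -0.  -0.1] q [-0.36  0.21  1.77  0.    1.17  1.05] t 8.35
tool axes(cols) [[0.988, 0.155, 0.001], [0.155, -0.988, 0.001], [0.001, -0.001, -1.0]]
0.83 [294. 195. 335. 251.] [ 0.596 -0.197  0.043] [ 593.2902  -197.31203]
0.77 [206. 166. 263. 217.] [ 0.613 -0.126  0.042] [ 610.68536 -123.16784]
0.73 [287.  83. 329. 137.] [ 0.682 -0.178  0.043] [ 682.8886  -178.07133]
0.58 [378. 132. 431. 180.] [ 0.661 -0.261  0.043] [ 660.5105  -263.75653]
0.42 [  1.   1. 146. 352.] [0.64  0.001 0.041] [588.9786   23.26763]
1543 [ 0.57230094 -0.21717487  0.03400207] [ 0.6126608  -0.1781194   0.05491508] ((592.5779418945312, -197.69390869140625), 20.603023529052734)
[[ 613. -193.]
 [ 600. -179.]
 [ 579. -183.]
 [ 572. -201.]
 [ 588. -217.]
 [ 606. -213.]]
113 [ 0.59281791 -0.1974023   0.05148899]
```

View pics/c3.png

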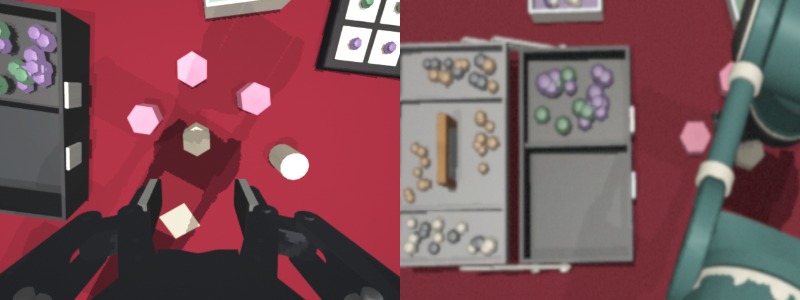

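The left half shows the target as the dull hexagon (wrist px ~314,223) among the pink ones. The right half shows the tray open, resting beside the case, with the near compartment empty. The flats lie at yaw ≈102°. I'll grasp now.

```bash
python3 -m inch '[{"dx":-0.001,"dy":-0.001,"dz":0.04,"ax":0,"ay":0,"az":-3,"fingers":0.2},{"dx":-0.001,"dy":-0.001,"dz":0.08,"ax":0,"ay":0,"az":-3,"fingers":0.2},{"dx":-0.001,"dy":-0.001,"dz":0.12,"ax":0,"ay":0,"az":-3,"fingers":0.2},{"dx":-0.001,"dy":-0.001,"dz":0.15,"ax":0,"ay":0,"az":-3,"fingers":0.2},{"dx":-0.001,"dy":-0.001,"dz":0.17,"ax":0,"ay":0,"az":-3,"fingers":0.2},{"dx":-0.001,"dy":-0.001,"dz":0.174,"ax":0,"ay":0,"az":-3,"fingers":0.2},{"dx":-0.001,"dy":-0.001,"dz":0.174,"ax":0,"ay":0,"az":-3,"fingers":-1},{"dx":-0.001,"dy":-0.001,"dz":0.174,"ax":0,"ay":0,"az":-3,"fingers":-1},{"dx":-0.001,"dy":-0.001,"dz":0.174,"ax":0,"ay":0,"az":-3,"fingers":-1},{"dx":-0.001,"dy":-0.001,"dz":0.174,"ax":0,"ay":0,"az":-3,"fingers":-1},{"dx":-0.001,"dy":-0.001,"dz":0.174,"ax":0,"ay":0,"az":-3,"fingers":-1}]' 40
```

```text
time: 9.88
tool_pos: [0.5933, -0.1956, 0.0084]
tcp_rot: [-3.124, -0.33, -0.004]
wrist_force: [-1.2, 0.1, 2.8]
width: 0.415
```

```bash
python3 -m inch '[{"dx":0,"dy":0,"dz":-0.03,"ax":0,"ay":0,"az":0,"fingers":-1},{"dx":0,"dy":0,"dz":-0.07,"ax":0,"ay":0,"az":0,"fingers":-1},{"dx":0,"dy":0,"dz":-0.11,"ax":0,"ay":0,"az":0,"fingers":-1},{"dx":-0.001,"dy":-0.03,"dz":-0.13,"ax":0,"ay":0,"az":0,"fingers":-1},{"dx":-0.003,"dy":-0.07,"dz":-0.13,"ax":0,"ay":0,"az":4,"fingers":-1},{"dx":-0.005,"dy":-0.11,"dz":-0.13,"ax":0,"ay":0,"az":8,"fingers":-1},{"dx":-0.007,"dy":-0.15,"dz":-0.13,"ax":0,"ay":0,"az":12,"fingers":-1},{"dx":-0.009,"dy":-0.19,"dz":-0.13,"ax":0,"ay":0,"az":12,"fingers":-1},{"dx":-0.011,"dy":-0.22,"dz":-0.13,"ax":0,"ay":0,"az":12,"fingers":-1},{"dx":-0.011,"dy":-0.243,"dz":-0.13,"ax":0,"ay":0,"az":12,"fingers":-1},{"dx":-0.011,"dy":-0.243,"dz":-0.13,"ax":0,"ay":0,"az":12,"fingers":-1},{"dx":-0.011,"dy":-0.243,"dz":-0.13,"ax":0,"ay":0,"az":12,"fingers":-1}]'
python3 - <<'E'
from h import *
go([.532,.040,.015],90)
a,_,_=look("wrist");b,_,_=look("side")
cv2.imwrite("pics/c4.png",np.hstack([cv2.resize(a,(400,300)),cv2.resize(b[110:350,180:500],(400,300))]))
E
```

```text
time: 11.38
tool_pos: [0.5315, 0.0392, 0.1382]
tcp_rot: [3.141, 0.002, 0.003]
wrist_force: [-0.5, 0.1, -1.1]
width: 0.42
d [ 0.0002 -0.0008  0.1232] a [ 0.  -0.1  0.1] q [ 0.03  0.07  2.01 -0.    1.06  1.6 ] t 11.375
tool axes(cols) [[1.0, 0.001, 0.002], [0.001, -1.0, -0.0], [0.002, 0.0, -1.0]]
```

View pics/c4.png

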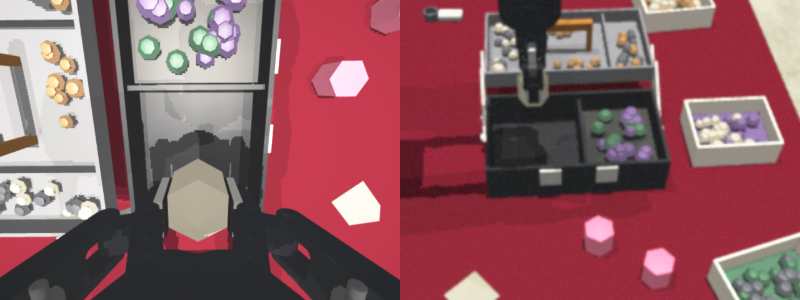

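The crystal is held upright (wrist px ~315,320) over the empty near compartment, and the tray is still on its open rest. I'll lower the crystal now.

```bash
python3 -m inch '[{"dx":0,"dy":-0.001,"dz":0.03,"ax":0,"ay":0,"az":0,"fingers":-1},{"dx":0,"dy":-0.001,"dz":0.06,"ax":0,"ay":0,"az":0,"fingers":-1},{"dx":0,"dy":-0.001,"dz":0.09,"ax":0,"ay":0,"az":0,"fingers":-1},{"dx":0,"dy":-0.001,"dz":0.108,"ax":0,"ay":0,"az":0,"fingers":-1},{"dx":0,"dy":-0.001,"dz":0.115,"ax":0,"ay":0,"az":0,"fingers":-1},{"dx":0,"dy":-0.001,"dz":0.119,"ax":0,"ay":0,"az":0,"fingers":-1},{"dx":0,"dy":-0.001,"dz":0.1225,"ax":0,"ay":0,"az":0,"fingers":-1},{"dx":0,"dy":-0.001,"dz":0.124,"ax":0,"ay":0,"az":0,"fingers":-1},{"dx":0,"dy":-0.001,"dz":0.124,"ax":0,"ay":0,"az":0,"fingers":-1}]'
```

```text
time: 12.6
tool_pos: [0.5323, 0.0399, 0.0147]
tcp_rot: [-3.142, -0.001, -0.005]
wrist_force: [-0.4, -0.5, -0.9]
width: 0.416
```

```bash
python3 -m inch '[{"dx":0,"dy":0,"dz":0.0015,"ax":0,"ay":0,"az":0,"fingers":-1},{"dx":0,"dy":0,"dz":0.002,"ax":0,"ay":0,"az":0,"fingers":-1},{"dx":0,"dy":0,"dz":0.002,"ax":0,"ay":0,"az":0,"fingers":-1}]'
```

```text
time: 12.98
tool_pos: [0.5327, 0.04, 0.0133]
tcp_rot: [-3.141, -0.001, -0.006]
wrist_force: [-0.7, -0.9, 6.2]
width: 0.415
```

Contact with the floor: 6 N, at the expected height. I'll release and lift.

```bash
python3 -m inch '[{"dx":0,"dy":0,"dz":0,"ax":0,"ay":0,"az":0,"fingers":0.2},{"dx":0,"dy":0,"dz":0,"ax":0,"ay":0,"az":0,"fingers":0.2},{"dx":0,"dy":0,"dz":0,"ax":0,"ay":0,"az":0,"fingers":0.2},{"dx":0,"dy":0,"dz":-0.02,"ax":0,"ay":0,"az":0,"fingers":0.2},{"dx":0,"dy":0,"dz":-0.05,"ax":0,"ay":0,"az":0,"fingers":0.2},{"dx":0,"dy":0,"dz":-0.09,"ax":0,"ay":0,"az":0,"fingers":0.2},{"dx":0,"dy":0,"dz":-0.14,"ax":0,"ay":0,"az":0,"fingers":0.2},{"dx":0,"dy":0,"dz":-0.18,"ax":0,"ay":0,"az":0,"fingers":0.2},{"dx":0,"dy":0,"dz":-0.18,"ax":0,"ay":0,"az":0,"fingers":0.2}]'
python3 - <<'E'
from h import *
a,_,W=look("wrist");b,_,_=look("side")
m=(np.hypot(W[...,0]-.532,W[...,1]-.04)<.035)&(W[...,2]>.036);P=W[m];t=P[P[:,2]>P[:,2].max()-.006]
print(len(P),cv2.minEnclosingCircle(np.float32(P[:,:2]*1000)),P[:,2].max(),t.mean(0))
W2=np.load("top1.npy");m=(W2[...,2]>.122)&(W2[...,2]<.14)&(W2[...,1]>.16)&(W2[...,1]<.26)&(abs(W2[...,0]-.589)<.06);P=W2[m]
print(len(P),cv2.minAreaRect(np.float32(P[:,:2]*1000)),np.median(P[:,2]))
go([.589,.203,.18],90)
cv2.imwrite("pics/c5.png",np.hstack([cv2.resize(a,(400,300)),cv2.resize(b[110:350,180:500],(400,300))]))
E
```

```text
time: 14.1
tool_pos: [0.535, 0.04, 0.1978]
tcp_rot: [-3.141, -0.001, -0.019]
wrist_force: [-0.4, 0.2, -0.7]
width: 0.606
33121 ((541.09423828125, 40.24198532104492), 33.50063705444336) 0.301022460730055 [0.55268665 0.0395931  0.29741107]
387 ((587.6004638671875, 202.44126892089844), (79.26179504394531, 13.057527542114258), 0.33286798000335693) 0.12957868218357782
d [ 0.0571 -0.163   0.0135] a [-0.  -0.2  0. ] q [0.03 0.02 1.95 0.   1.17 1.6 ] t 14.2
tool axes(cols) [[1.0, 0.0, 0.004], [0.0, -1.0, 0.0], [0.004, -0.0, -1.0]]
```

View pics/c5.png

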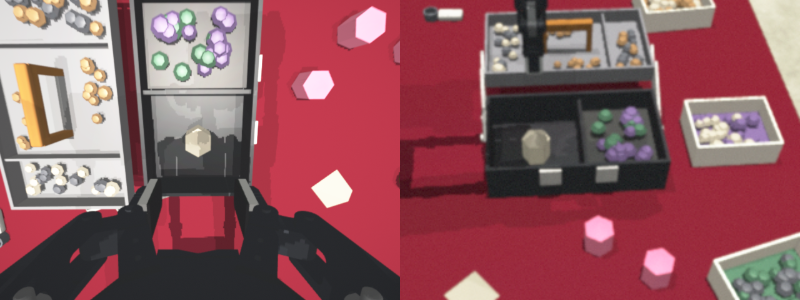

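The crystal stands upright on the compartment floor (side crop px ~536,148). Next is the handle.

```bash
python3 -m inch '[{"dx":0.015,"dy":-0.04,"dz":0,"ax":0,"ay":0,"az":0,"fingers":0.2},{"dx":0.03,"dy":-0.08,"dz":0,"ax":0,"ay":-0.2,"az":0,"fingers":0.2},{"dx":0.045,"dy":-0.12,"dz":0,"ax":0,"ay":-0.2,"az":0,"fingers":0.2},{"dx":0.055,"dy":-0.15,"dz":0.0,"ax":0,"ay":-0.2,"az":0,"fingers":0.2},{"dx":0.055,"dy":-0.163,"dz":0.02,"ax":0,"ay":-0.2,"az":0,"fingers":0.2},{"dx":0.055,"dy":-0.163,"dz":0.04,"ax":0,"ay":-0.2,"az":0,"fingers":0.2},{"dx":0.055,"dy":-0.163,"dz":0.065,"ax":0,"ay":-0.2,"az":0,"fingers":0.2},{"dx":0.055,"dy":-0.163,"dz":0.085,"ax":0,"ay":-0.2,"az":0,"fingers":0.2},{"dx":0.055,"dy":-0.163,"dz":0.092,"ax":0,"ay":-0.2,"az":0,"fingers":0.2},{"dx":0.055,"dy":-0.163,"dz":0.092,"ax":0,"ay":-0.2,"az":0,"fingers":-1},{"dx":0.055,"dy":-0.163,"dz":0.092,"ax":0,"ay":-0.2,"az":0,"fingers":-1},{"dx":0.055,"dy":-0.163,"dz":0.092,"ax":0,"ay":-0.2,"az":0,"fingers":-1},{"dx":0.055,"dy":-0.163,"dz":0.092,"ax":0,"ay":-0.2,"az":0,"fingers":-1},{"dx":0.055,"dy":-0.163,"dz":0.092,"ax":0,"ay":-0.2,"az":0,"fingers":-1},{"dx":0.055,"dy":-0.163,"dz":0.092,"ax":0,"ay":-0.2,"az":0,"fingers":-1}]' 70
```

```text
time: 16.08
tool_pos: [0.5882, 0.2038, 0.1028]
tcp_rot: [-3.14, -0.001, -0.004]
wrist_force: [-0.8, 4.6, 5.4]
width: 0.123
```

```bash
python3 -m inch '[{"dx":0,"dy":0.0063,"dz":-0.0077,"ax":0,"ay":0,"az":0,"fingers":-1},{"dx":0,"dy":0.0134,"dz":-0.0148,"ax":0,"ay":0,"az":0,"fingers":-1},{"dx":0,"dy":0.0211,"dz":-0.0212,"ax":0,"ay":0,"az":0,"fingers":-1},{"dx":0,"dy":0.0294,"dz":-0.0268,"ax":0,"ay":0,"az":0,"fingers":-1},{"dx":0,"dy":0.0382,"dz":-0.0315,"ax":0,"ay":0,"az":0,"fingers":-1},{"dx":0,"dy":0.0475,"dz":-0.0353,"ax":0,"ay":0,"az":0,"fingers":-1},{"dx":0,"dy":0.057,"dz":-0.0381,"ax":0,"ay":0,"az":0,"fingers":-1},{"dx":0,"dy":0.0668,"dz":-0.04,"ax":0,"ay":0,"az":0,"fingers":-1},{"dx":0,"dy":0.0768,"dz":-0.0409,"ax":0,"ay":0,"az":0,"fingers":-1},{"dx":0,"dy":0.0868,"dz":-0.0408,"ax":0,"ay":0,"az":0,"fingers":-1}]' 70
```

```text
time: 17.32
tool_pos: [0.5888, 0.1167, 0.1437]
tcp_rot: [-3.14, -0.001, -0.007]
wrist_force: [4.9, 3.1, -0.9]
width: 0.125
```

```bash
python3 -m inch '[{"dx":0,"dy":0.0099,"dz":0.0011,"ax":0,"ay":0,"az":0,"fingers":-1},{"dx":0,"dy":0.0197,"dz":0.0032,"ax":0,"ay":0,"az":0,"fingers":-1},{"dx":0,"dy":0.0292,"dz":0.0062,"ax":0,"ay":0,"az":0,"fingers":-1},{"dx":0,"dy":0.0384,"dz":0.0102,"ax":0,"ay":0,"az":0,"fingers":-1},{"dx":0,"dy":0.0471,"dz":0.0151,"ax":0,"ay":0,"az":0,"fingers":-1},{"dx":0,"dy":0.0553,"dz":0.0208,"ax":0,"ay":0,"az":0,"fingers":-1},{"dx":0,"dy":0.0629,"dz":0.0273,"ax":0,"ay":0,"az":0,"fingers":-1},{"dx":0,"dy":0.0698,"dz":0.0346,"ax":0,"ay":0,"az":0,"fingers":-1},{"dx":0,"dy":0.0755,"dz":0.0418,"ax":0,"ay":0,"az":0,"fingers":-1},{"dx":0,"dy":0.0759,"dz":0.0422,"ax":0,"ay":0,"az":0,"fingers":-1},{"dx":0,"dy":0.0759,"dz":0.0422,"ax":0,"ay":0,"az":0,"fingers":-1}]' 70
```

```text
time: 18.7
tool_pos: [0.5895, 0.0411, 0.1013]
tcp_rot: [-3.139, -0.001, -0.008]
wrist_force: [5.0, 5.1, 0.0]
width: 0.125
```

```bash
python3 -m inch '[{"dx":0,"dy":0.0005,"dz":0.001,"ax":0,"ay":0,"az":0,"fingers":-1},{"dx":0,"dy":0.0005,"dz":0.001,"ax":0,"ay":0,"az":0,"fingers":-1},{"dx":0,"dy":0,"dz":0,"ax":0,"ay":0,"az":0,"fingers":0.2},{"dx":0,"dy":0,"dz":0,"ax":0,"ay":0,"az":0,"fingers":0.2},{"dx":0,"dy":0,"dz":0,"ax":0,"ay":0,"az":0,"fingers":0.2},{"dx":0,"dy":0,"dz":-0.03,"ax":0,"ay":0,"az":0,"fingers":0.2},{"dx":0,"dy":0,"dz":-0.07,"ax":0,"ay":0,"az":0,"fingers":0.2},{"dx":0,"dy":0,"dz":-0.11,"ax":0,"ay":0,"az":0,"fingers":0.2},{"dx":-0.04,"dy":0,"dz":-0.15,"ax":0,"ay":0,"az":0,"fingers":0.2},{"dx":-0.08,"dy":0,"dz":-0.15,"ax":0,"ay":0,"az":0,"fingers":0.2},{"dx":-0.12,"dy":0,"dz":-0.15,"ax":0,"ay":0,"az":0,"fingers":0.2},{"dx":-0.12,"dy":0,"dz":-0.15,"ax":0,"ay":0,"az":0,"fingers":0.2},{"dx":-0.12,"dy":0,"dz":-0.15,"ax":0,"ay":0,"az":0,"fingers":0.2},{"dx":-0.12,"dy":0,"dz":-0.15,"ax":0,"ay":0,"az":0,"fingers":0.2},{"dx":-0.12,"dy":0,"dz":-0.15,"ax":0,"ay":0,"az":0,"fingers":0.2},{"dx":-0.12,"dy":0,"dz":-0.15,"ax":0,"ay":0,"az":0,"fingers":0.2}]'
python3 - <<'E'
from h import *
for n in("wrist","side"):
    im,d,W=look(n)
    m=(W[...,2]>.122)&(W[...,2]<.14)&(abs(W[...,1]-.05)<.06)&(abs(W[...,0]-.589)<.06);P=W[m]
    print(n,len(P),cv2.minAreaRect(np.float32(P[:,:2]*1000)),np.median(P,0))
    if n=="side":cv2.imwrite("pics/c6.png",cv2.resize(im[110:350,180:500],(640,480)))
E
```

```text
time: 20.7
tool_pos: [0.4691, 0.0407, 0.2504]
tcp_rot: [-3.139, -0.001, -0.007]
wrist_force: [-0.6, 0.3, 0.5]
width: 0.6
wrist 2109 ((589.0078735351562, 40.61188507080078), (80.10401916503906, 11.490278244018555), 0.5267132520675659) [0.59110951 0.04053202 0.12891865]
side 350 ((590.7382202148438, 40.34953689575195), (78.5235366821289, 15.455490112304688), 0.6821751594543457) [0.58986809 0.037137   0.12934158]
```

View pics/c6.png

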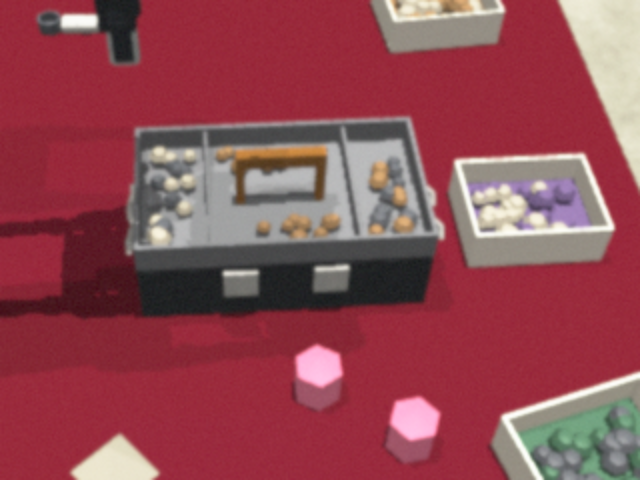

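The tray is fully home: the bar is at the same pose as at the start (y 0.0405, top 0.129). The gripper is well clear.

```bash
python3 -c "
from workcell import bot
print(bot.finish_job())"
```

```text
the job is handed in; nothing more can be done
None
```

The job is done and handed in at about 21 s of the 69 s allowed. I swung the tray open by its handle and stood the cream pointed crystal in the empty near compartment. I then swung the tray back home and let go.

- **Crystal:** after release, the wrist and side pictures showed it upright on the compartment floor. It touched down with about 6 N at the expected height. My depth measurement of the placed crystal failed because it picked up the gripper's own fingers, so "upright" rests on the pictures and the touch-down height. I could not see it again once the tray was closed.
- **Tray:** after letting go, the wrist camera put the bar at y 0.0406 and 0.129 m high. Before opening it was at y 0.0405 and 0.129 m, so the tray is back where it started. The side camera agreed.
- **Robot:** the gripper ended clear of everything. The wrist force readings between moves stayed under about 10 N.
- **Refused call:** the first move call was refused because its rows lacked some keys, so nothing moved and I sent it again.

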